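# Close the photometer's sample cover without a bang

## Robot

A 6-joint arm with a two-finger parallel gripper is mounted at the origin on the work surface. World frame = base frame: x ahead of the robot, y to its left, z up, the work surface at z = 0. Lengths are in mm, angles in degrees, forces in N, time in s.
With the tool pointing down it reaches from about 375 to 825 mm from the base axis. Payload 5.5 kg.
Tool frame: the origin (TCP) lies midway between the tips of the shut fingers; the grasp point (between the pads) lies 19 mm behind it; z points along the fingers, y is the line along which they close (so a half turn about z gives the same grasp; the last joint's range is limited). The gripper opens to 85 mm and grips with 20 to 120 N. Pads are 22 mm wide; open, the fingers measure 114 mm over their backs; the gripper's body (76 mm by 85 mm) begins 54 mm behind the grasp point. The pads swing forward as they close: fully open they stand 13 mm farther back than shut.
Start: joints at [71.104, 17.962, -2.699, 69.339, 0, 90], TCP at [194.309, 567.661, 208.999] pointing down, gripper open.
Joint ranges: [-152.73, 152.73], [-39.44, 99.34], [-58.76, 71.6], [-118.89, 123.64], [-81.53, 83.1], [-180, 180]. Speed limits (degrees/s): [136.94, 136.94, 172.46, 180, 180, 180].

## Interface

Orientations are given as [roll, pitch, yaw] about the fixed x, y, z axes, in that order (R = Rz(yaw) Ry(pitch) Rx(roll)).
In Python, from workcell import ctrl gives the robot as it stands.
- The arm moves only by the shell command python3 -m creep 'ROWS' [OPENING]. ROWS is JSON, a list of rows, each an object of numbers: "dx", "dy", "dz": the shift along the tool's x, y, z each as a share of 20 mm, from -1 to 1; "ax", "ay", "az": the turn, a rotation vector about the tool's x, y, z each as a share of 4 degrees, from -1 to 1. A call has 1 to 5 rows; each row shifts and turns the commanded pose from where the row before left it, along the tool's axes as they then stand; what a row does not reach is not made up. A row lasts 1/12 s, in which the tool goes at most 41.7 mm and 7.16 degrees, less where a joint would pass 70% of its speed; a pose out of reach is approached as far as the arm can. A call with a number of a shift or a turn outside -1 to 1 is refused whole. A call with a gripper value outside its range is refused whole. OPENING is the closure, from -1 (fully open) to 1 (shut), set as the call begins (- or left out, the last holds). The fingers move at their own pace and stop on an object; the grip force is fixed at half the most. Time passes only in rows, so rows that do not move let the fingers close. It gives the time, the measured TCP pose, the force, the opening and the grip force at its end, in the units of the state.
- ctrl.sense(): the state, without advancing time (a new reading comes with each control period).
- ctrl.read_camera(name): name is "scene" or "top"; returns the picture (400x640x3 uint8, red, green, blue); there is no depth.
- ctrl.camera_params(name): a dict with "intrinsics" (3x3 intrinsics, pixels), "pose" (4x4, takes a point from camera to world coordinates). Camera axes: x right, y up, looking along -z (the intrinsics and any distortion apply to the point x, -y, -z); pixel columns grow to the right and rows downward; lengths in mm; the calibration is good to about 2 mm. A picture is of the moment at which its call begins. camera_params takes no time and is no camera call.
- ctrl.hand_in(): hands the job in; it is judged then, once.
The state is a dict: "t": time; "joint_pos": joint angles; "joint_vel": joint speeds; "effort": joint torques, N m; "ee_pos": TCP position; "eef_rot": TCP orientation; "ft_force": force on the tool from outside, world axes, zero at the start; "wrist_torque": the same for the moment, N m; "width": finger opening in mm; "grip_force": force on a finger pad.
Only numpy, scipy, OpenCV 4.12 (cv2) and the standard library are available. Lean on these libraries where they do the work, as an engineer would, in place of code of your own. Each camera call takes 0.05 s, during which the arm holds its last target. There are 200 camera calls.

## Task

Close the photometer's open sample cover without letting it bang: nudge it forward with a fingertip past its balance point, catch it from below on the back of the fingers well before it is shut, and ride it slowly down until it is fully closed. Do not grip the cover, and do not disturb the cuvette or anything else standing around. Finish with the hand clear.

Things in the scene. Friction and masses are not known exactly. Their poses are not given: they have to be found in the camera images.
- photometer: bench photometer, fixed; cream housing 340 deep (x) x 360 wide (y) x 140 high. Origin: centre of its underside, on the bench; it is turned so that its front faces the robot's right (-y, more or less); its own x runs from its front to its rear, y to its left, z up. Keypad at the front right; sample well and cover at the front left, their middle at y = +70. Front face upright at x = -170; top behind the hinge flat at z = 140
- cover (a joint): opening in rad: 0 shut, 1.57 upright, 1.80 leaning back on its stop (starts there or just short of it). Above 1.61 it leans back, below 1.53 it falls shut by itself. Damped hinge: it creeps at first, then falls ever faster; let go at 1.4 it passes 0.8 after 2 to 3 s and 0.4 after 3 to 5 s and bangs shut at 0.55 to 0.8 rad/s. Under 3 N at the lip moves or holds it at slow speed
- cover_shell: the cover: dark flat plate 174 (x) x 172 wide (y) x 12 thick, about 0.3 kg. Origin: middle of the hinge axis, in the plane of the underside. Shut, its axes are parallel to the photometer's, the plate reaching along -x; z = 0 is the underside, z = 12 the top; they turn with it about its y axis. Underside flat (a soft seal 2 thick lies 40 to 167 from the lip)
- cover_hinge (a point): middle of the hinge axis (same point and axes as cover_shell); at x = -28, y = +70, z = 141 in the photometer's frame
- cover_lip (a point): middle of the lower edge of the cover's front lip, 170 from the hinge axis; axes as cover_shell. Shut, the lip stands out 28 beyond the housing's front face, at z = 141, so that a finger can follow it all the way down from below
- cuvette: clear square cuvette, 12.5 x 12.5 x 45, standing in its black holder in the sample well (its top 20 below the closed cover); origin at the centre of its underside; stays where it is
- cuvette_rack: white cuvette rack with a few cuvettes in it, 70 x 150 x 58 high, on the bench in front of the photometer's keypad; origin at the centre of its underside; leave alone
- tweezers: steel tweezers lying on the bench in front of the photometer, 137 long, 7 high; origin at their middle; leave alone
- reagent_bottle: clear bottle with a blue cap, 70 diameter, 141 high, behind the photometer; origin at the centre of its underside; leave alone
- vial: small brown vial with a black cap, 26 diameter, 59 high, close in front of the photometer; origin at the centre of its underside; leave alone
- flask: conical flask, 84 diameter at the foot, 140 high, behind the photometer; origin at the centre of its underside; leave alone
- wipes_carton: white carton of wipes, 75 x 110 x 40 high, standing on top of the photometer at the rear right; origin at the centre of its underside; leave alone

How it is judged:
By the outcome, as a careful person would: the job done as asked, in the order asked, and still so for the second after the job is handed in, with the robot touching nothing.
It also fails if it takes over 58 s, if anything falls off the work surface, if the arm or the gripper's body presses on something with over 40 N, if the wrist force passes 120 N, or if a joint passes its speed limit or range.

## Working session

There is one attempt and no reset: what is moved stays moved. The work goes in short steps, Python scripts to look and compute and a shell command to move; the robot and the scene stay as the last step left them, time stands still between calls to the robot, and variables do not carry over. Pictures are saved under pics/ and viewed, at most 10 in all, crops included, and the job is handed in when it is done.

```bash
mkdir -p pics
python3 - <<'E'
from workcell import ctrl
import cv2
print(ctrl.sense())
for n in("scene","top"):
    cv2.imwrite(f"pics/{n}0.png",ctrl.read_camera(n)[:,:,::-1]); p=ctrl.camera_params(n); print(p)
E
```

```text
{'t': 0.0, 'joint_pos': array([ 7.11056498e+01,  1.80039400e+01, -2.75479057e+00,  6.93408463e+01,
       -2.22540394e-03,  9.00002144e+01]), 'joint_vel': array([ 0.01887964, -0.11124774, -0.0440011 ,  0.06174231,  0.0658434 ,
        0.03735657]), 'effort': array([ 9.91437810e-04, -5.39589500e+01,  3.39750695e+01,  1.91680208e-02,
       -4.75734123e-05,  4.87008919e-06]), 'ee_pos': array([194.1030865 , 567.06883309, 208.13294188]), 'eef_rot': array([-1.79900423e+02,  2.22577314e-03,  1.61105439e+02]), 'ft_force': array([ 0.04372071, -0.04671557,  0.18188824]), 'wrist_torque': array([-0.00305456, -0.01821285,  0.01282829]), 'grip_force': 0.0, 'width': 85.85021891383707}
{'intrinsics': array([[413.80729404,   0.        , 315.88875572],
       [  0.        , 413.80729404, 192.10795813],
       [  0.        ,   0.        ,   1.        ]]), 'pose': array([[ 7.09593759e-01, -4.74950157e-01,  5.20479631e-01,
         1.02128188e+03],
       [ 7.04532201e-01,  4.67206554e-01, -5.34183876e-01,
        -3.91379796e+02],
       [ 1.05392207e-02,  7.45748204e-01,  6.66144534e-01,
         7.18495221e+02],
       [ 0.00000000e+00,  0.00000000e+00,  0.00000000e+00,
         1.00000000e+00]])}
{'intrinsics': array([[422.52388986,   0.        , 322.59258691],
       [  0.        , 422.52388986, 207.4543555 ],
       [  0.        ,   0.        ,   1.        ]]), 'pose': array([[-1.17383161e-01,  9.72270648e-01, -2.02264628e-01,
         3.44612133e+02],
       [-9.93072540e-01, -1.16008705e-01,  1.86791678e-02,
         8.83688600e+01],
       [-5.30325084e-03,  2.03056068e-01,  9.79152751e-01,
         1.22116955e+03],
       [ 0.00000000e+00,  0.00000000e+00,  0.00000000e+00,
         1.00000000e+00]])}
```

View pics/scene0.png

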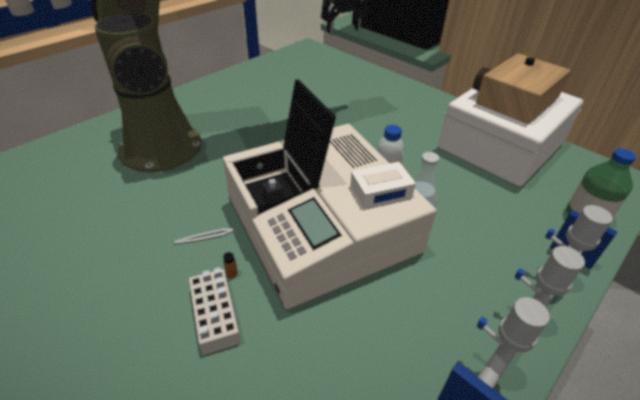

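View pics/top0.png

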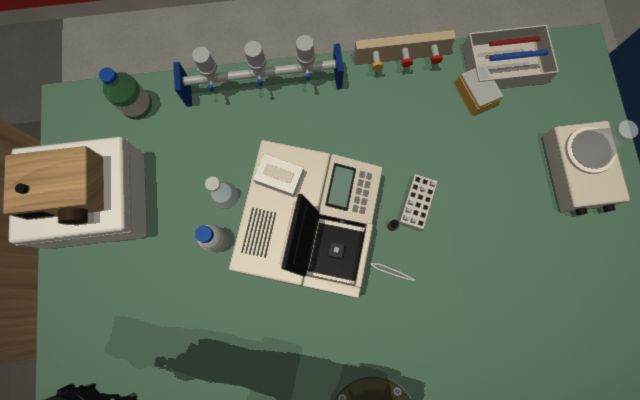

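The scene picture shows the cover open (lip edge about (300,85)–(330,130)). The top picture shows the photometer with corners near (262,143), (382,163), (360,296) and (231,270), the cover at about cols 283–320, the vial at (393,225) and the tweezers at (393,271). I'll enlarge both.

Run:
```python
import cv2
a=cv2.imread("pics/top0.png")[130:310,220:430]; cv2.imwrite("pics/t1.png",cv2.resize(a,None,fx=3.3,fy=3.3,interpolation=cv2.INTER_CUBIC))
a=cv2.imread("pics/scene0.png")[75:315,215:440]; cv2.imwrite("pics/s1.png",cv2.resize(a,None,fx=2.5,fy=2.5,interpolation=cv2.INTER_CUBIC))
```

```text
(no output)
```

View pics/t1.png

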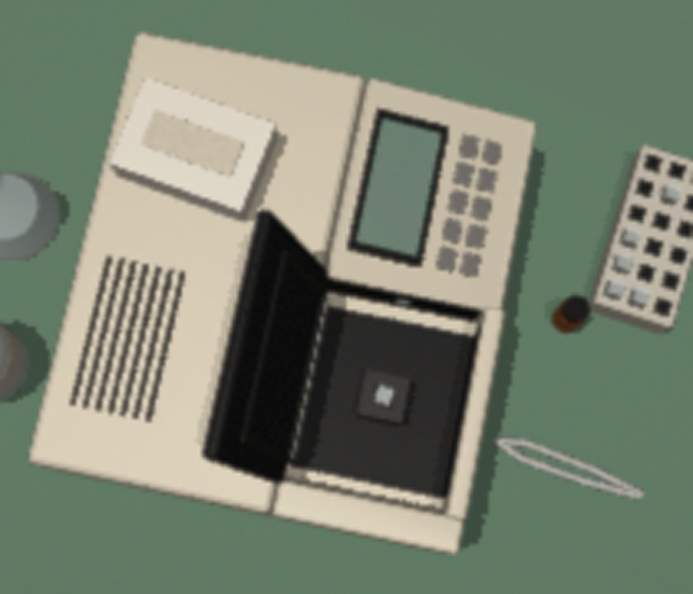

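View pics/s1.png

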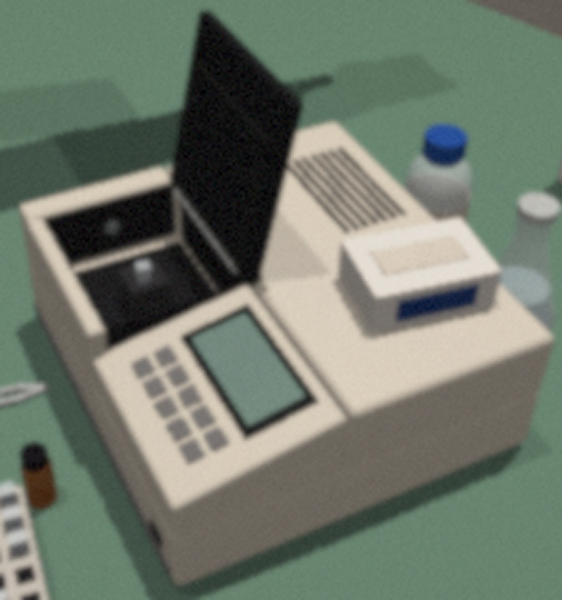

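```bash
cat > h.py <<'E'
import numpy as np, cv2
from workcell import ctrl
from scipy.optimize import least_squares
def proj(n,P):
    p=ctrl.camera_params(n); T=np.linalg.inv(p["pose"]); c=np.asarray(P)@T[:3,:3].T+T[:3,3]
    q=np.c_[c[:,0],-c[:,1],-c[:,2]]@p["intrinsics"].T
    return q[:,:2]/q[:,2:]
def w(v,P):
    a=np.radians(v[2]);c,s=np.cos(a),np.sin(a);P=np.asarray(P,float)
    return P@np.array([[c,s,0],[-s,c,0],[0,0,1]])+[v[0],v[1],0]
def cov(th,L,y,z): return [-28-L*np.cos(th)+z*np.sin(th),70+y,141+L*np.sin(th)+z*np.cos(th)]
E
python3 - <<'E'
from h import *
T=np.array([[138,35],[30,461],[458,552],[263,212],[205,455]])/3.3+[220,130]
S=np.array([[550,337],[335,122],[22,207],[178,585],[205,12],[300,97]])/2.5+[215,75]
def f(v):
    A=w(v,[[170,-180,140],[170,180,140],[-170,180,140],cov(v[3],172,-86,6),cov(v[3],172,86,6)])
    B=w(v,[[170,-180,140],[170,180,140],[-170,180,140],[-170,-180,0],cov(v[3],172,86,6),cov(v[3],172,-86,6)])
    return np.r_[(proj("top",A)-T).ravel(),(proj("scene",B)-S).ravel()]
r=least_squares(f,[450,150,80,1.75],loss="soft_l1",x_scale=[10,10,5,.1]);v=r.x
print(v,np.round(f(v).reshape(-1,2),1)); np.save("v.npy",v)
th=v[3]
print("lip",w(v,[cov(th,170,0,0),cov(1.57,170,0,0),cov(1,170,0,0),cov(0,170,0,0),[-28,70,141]]).round(0))
def back(n,u,z):
    g=least_squares(lambda q:(proj(n,[[q[0],q[1],z]])-u).ravel(),[400,0]).x; return g.round(0)
t=lambda a,b:np.array([a,b])/3.3+[220,130]
print("vial",back("top",t(575,310),59),"tweez",back("top",t(498,441),5),back("top",t(640,493),5),"rack",back("top",t(595,310),58),"bottle",back("top",np.array([205,234]),141),"flask",back("top",np.array([212,184]),140))
E
```

```text
[552.65782484 107.45593577  71.29444797   1.79507832] [[-0.8 -2.3]
 [-1.5 -0.2]
 [ 0.3  0.6]
 [-0.  -1.7]
 [ 0.1  1. ]
 [ 2.6 -0.6]
 [-0.5 -1.7]
 [-2.8 -1.5]
 [-1.1  4.2]
 [ 0.1 -2.2]
 [ 0.1  1.8]]
lip [[490. 139. 307.]
 [477. 103. 311.]
 [448.  16. 284.]
 [423. -58. 141.]
 [477. 103. 141.]]
vial [ 515. -126.] tweez [417. -53.] [ 358. -168.] rack [ 513. -143.] bottle [534. 377.] flask [666. 351.]
```

```bash
python3 -m creep '[{"dz":-1},{"dz":-1},{"dz":-1},{"dz":-0.8},{}]' 1
python3 -m creep '[{"dx":-1,"dy":-0.5},{"dx":-1,"dy":-0.5},{"dx":-1,"dy":-0.5},{"dx":-1,"dy":-0.5},{"dx":-1,"dy":-0.5}]'
python3 -m creep '[{"dx":-1,"dy":-0.5},{"dx":-1,"dy":-0.5},{"dx":-1,"dy":-0.5},{"dx":-1,"dy":-0.5},{"dx":-1,"dy":-0.5}]'
python3 -m creep '[{"dx":-1,"dy":-0.5},{"dx":-1,"dy":-0.5},{"dx":-1,"dy":-0.5},{"dx":-1,"dy":-0.5},{"dx":-1,"dy":-0.5}]'
python3 -m creep '[{"dx":-1,"dy":-0.5},{"dx":-1,"dy":-0.5},{"dx":-1,"dy":-0.5},{"dx":-1,"dy":-0.5},{"dx":-1,"dy":-0.5}]'
python3 -m creep '[{},{},{}]'
cat >> h.py <<'E'
def loc(p,v=np.load("v.npy")): 
    a=np.radians(v[2]);d=np.asarray(p)-[v[0],v[1],0]
    return np.array([d[0]*np.cos(a)+d[1]*np.sin(a),-d[0]*np.sin(a)+d[1]*np.cos(a),d[2]]).round(1)
E
python3 - <<'E'
from h import *
s=ctrl.sense(); print(s["t"],loc(s["ee_pos"]),s["eef_rot"],s["joint_pos"].round(1),s["width"],s["ft_force"])
a=ctrl.read_camera("scene")[:,:,::-1][40:240,200:440]; b=ctrl.read_camera("top")[:,:,::-1][130:310,210:410]
cv2.imwrite("pics/c2.png",np.vstack([cv2.resize(a,(360,300)),cv2.resize(b,(360,300))]) if 0 else np.hstack([cv2.resize(a,(400,333)),cv2.resize(b,(370,333))]))
E
```

```text
0.1 [320.4 487.  208.2] [-1.79909607e+02  8.08943556e-04  1.61103036e+02] [71.1 18.  -2.7 69.3 -0.  90. ] 85.40481256841218 [0.16290913 0.53911342 0.38620192]invalid input at $[0]: expected keys dx, dy, dz, ax, ay, az
invalid input at $[0]: expected keys dx, dy, dz, ax, ay, az
invalid input at $[0]: expected keys dx, dy, dz, ax, ay, az
invalid input at $[0]: expected keys dx, dy, dz, ax, ay, az
invalid input at $[0]: expected keys dx, dy, dz, ax, ay, az
invalid input at $[0]: expected keys dx, dy, dz, ax, ay, az
```

View pics/c2.png

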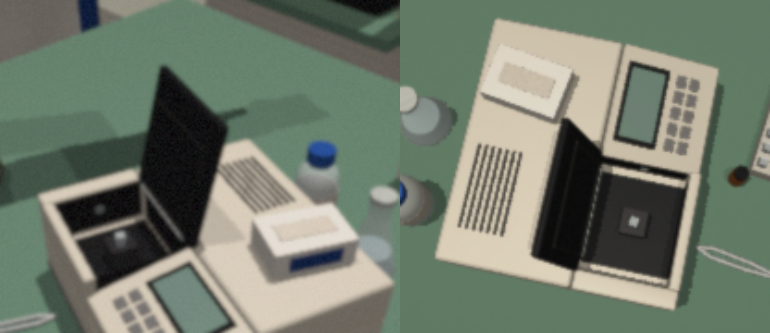

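All six keys are needed in each row, so the moves were refused. The picture shows the scene unchanged.

```bash
python3 -m creep '[{"dx":0,"dy":0,"dz":-1,"ax":0,"ay":0,"az":0},{"dx":0,"dy":0,"dz":-1,"ax":0,"ay":0,"az":0},{"dx":0,"dy":0,"dz":-1,"ax":0,"ay":0,"az":0},{"dx":0,"dy":0,"dz":-0.8,"ax":0,"ay":0,"az":0},{"dx":0,"dy":0,"dz":0,"ax":0,"ay":0,"az":0}]' 1
python3 -m creep '[{"dx":-1,"dy":-0.5,"dz":0,"ax":0,"ay":0,"az":0},{"dx":-1,"dy":-0.5,"dz":0,"ax":0,"ay":0,"az":0},{"dx":-1,"dy":-0.5,"dz":0,"ax":0,"ay":0,"az":0},{"dx":-1,"dy":-0.5,"dz":0,"ax":0,"ay":0,"az":0},{"dx":-1,"dy":-0.5,"dz":0,"ax":0,"ay":0,"az":0}]'
python3 -m creep '[{"dx":-1,"dy":-0.5,"dz":0,"ax":0,"ay":0,"az":0},{"dx":-1,"dy":-0.5,"dz":0,"ax":0,"ay":0,"az":0},{"dx":-1,"dy":-0.5,"dz":0,"ax":0,"ay":0,"az":0},{"dx":-1,"dy":-0.5,"dz":0,"ax":0,"ay":0,"az":0},{"dx":-1,"dy":-0.5,"dz":0,"ax":0,"ay":0,"az":0}]'
python3 -m creep '[{"dx":-1,"dy":-0.5,"dz":0,"ax":0,"ay":0,"az":0},{"dx":-1,"dy":-0.5,"dz":0,"ax":0,"ay":0,"az":0},{"dx":-1,"dy":-0.5,"dz":0,"ax":0,"ay":0,"az":0},{"dx":-1,"dy":-0.5,"dz":0,"ax":0,"ay":0,"az":0},{"dx":-1,"dy":-0.5,"dz":0,"ax":0,"ay":0,"az":0}]'
python3 -m creep '[{"dx":-1,"dy":-0.5,"dz":0,"ax":0,"ay":0,"az":0},{"dx":-1,"dy":-0.5,"dz":0,"ax":0,"ay":0,"az":0},{"dx":-1,"dy":-0.5,"dz":0,"ax":0,"ay":0,"az":0},{"dx":-1,"dy":-0.5,"dz":0,"ax":0,"ay":0,"az":0},{"dx":-1,"dy":-0.5,"dz":0,"ax":0,"ay":0,"az":0}]'
python3 -m creep '[{"dx":0,"dy":0,"dz":0,"ax":0,"ay":0,"az":0},{"dx":0,"dy":0,"dz":0,"ax":0,"ay":0,"az":0},{"dx":0,"dy":0,"dz":0,"ax":0,"ay":0,"az":0}]'
python3 - <<'E'
from h import *
s=ctrl.sense(); print(s["t"],loc(s["ee_pos"]),s["eef_rot"],s["joint_pos"].round(1),s["width"],s["ft_force"])
a=ctrl.read_camera("scene")[:,:,::-1][40:240,200:440]; b=ctrl.read_camera("top")[:,:,::-1][130:310,210:410]
cv2.imwrite("pics/c3.png",np.hstack([cv2.resize(a,(400,333)),cv2.resize(b,(370,333))]))
E
```

```text
t: 0.62
ee_pos: [194.8, 569.2, 288.5]
eef_rot: [179.7, -0.0, 161.1]
ft_force: [-0.0, 0.1, 0.6]
width: 25.7
grip_force: 0.0
t: 1.03
ee_pos: [273.1, 486.9, 283.9]
eef_rot: [-179.9, -0.0, 161.1]
ft_force: [0.0, -0.5, 0.3]
width: -0.0
grip_force: 0.0
t: 1.45
ee_pos: [351.5, 407.1, 283.9]
eef_rot: [-179.9, -0.0, 161.1]
ft_force: [0.7, 0.1, 0.2]
width: 0.2
grip_force: 0.0
t: 1.87
ee_pos: [429.9, 327.5, 284.0]
eef_rot: [-179.9, -0.0, 161.1]
ft_force: [-0.1, 0.7, -0.4]
width: -0.0
grip_force: 0.0
t: 2.28
ee_pos: [508.3, 247.8, 283.9]
eef_rot: [-180.0, -0.1, 161.1]
ft_force: [0.1, 0.3, -1.0]
width: -0.4
grip_force: 0.0
t: 2.53
ee_pos: [507.4, 249.0, 284.3]
eef_rot: [-180.0, -0.1, 161.1]
ft_force: [0.9, 0.2, -0.6]
width: 0.2
grip_force: 0.0
2.5333 [119.5  88.2 284.3] [-1.79968599e+02 -6.61009591e-02  1.61092370e+02] [26.1 13.2  0.8 77.6  0.  45. ] 0.203405314724764 [ 0.9217783   0.23838649 -0.62599649]
```

View pics/c3.png

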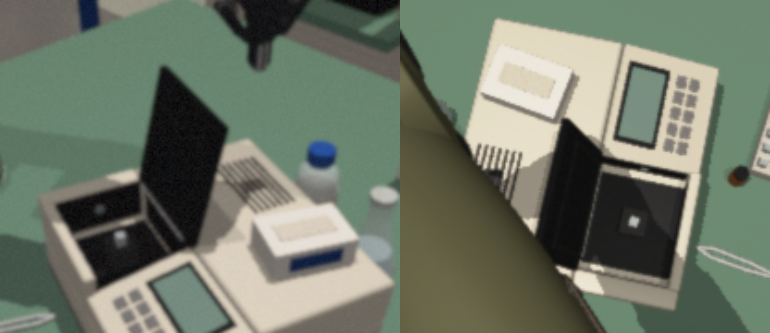

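The picture shows the shut fingers behind the open cover (scene crop about (260,65)), clear of everything. Next I close in and push.

```bash
python3 -m creep '[{"dx":0,"dy":-1,"dz":0,"ax":0,"ay":0,"az":0},{"dx":-0.5,"dy":-1,"dz":0,"ax":0,"ay":0,"az":0},{"dx":-0.4,"dy":-0.6,"dz":0,"ax":0,"ay":0,"az":0},{"dx":0,"dy":-0.2,"dz":0,"ax":0,"ay":0,"az":0},{"dx":0,"dy":-0.2,"dz":0,"ax":0,"ay":0,"az":0}]'
python3 -m creep '[{"dx":0,"dy":-0.2,"dz":0,"ax":0,"ay":0,"az":0},{"dx":0,"dy":-0.2,"dz":0,"ax":0,"ay":0,"az":0},{"dx":0,"dy":-0.2,"dz":0,"ax":0,"ay":0,"az":0},{"dx":0,"dy":-0.2,"dz":0,"ax":0,"ay":0,"az":0},{"dx":0,"dy":-0.2,"dz":0,"ax":0,"ay":0,"az":0}]'
python3 -m creep '[{"dx":0,"dy":-0.2,"dz":0,"ax":0,"ay":0,"az":0},{"dx":0,"dy":-0.2,"dz":0,"ax":0,"ay":0,"az":0},{"dx":0,"dy":-0.2,"dz":0,"ax":0,"ay":0,"az":0},{"dx":0,"dy":-0.2,"dz":0,"ax":0,"ay":0,"az":0},{"dx":0,"dy":-0.2,"dz":0,"ax":0,"ay":0,"az":0}]'
python3 -m creep '[{"dx":0,"dy":-0.2,"dz":0,"ax":0,"ay":0,"az":0},{"dx":0,"dy":-0.2,"dz":0,"ax":0,"ay":0,"az":0},{"dx":0,"dy":-0.2,"dz":0,"ax":0,"ay":0,"az":0},{"dx":0,"dy":-0.2,"dz":0,"ax":0,"ay":0,"az":0},{"dx":0,"dy":-0.2,"dz":0,"ax":0,"ay":0,"az":0}]'
python3 - <<'E'
from h import *
s=ctrl.sense(); print(s["t"],loc(s["ee_pos"]),s["joint_pos"].round(1),s["ft_force"])
a=ctrl.read_camera("scene")[:,:,::-1][60:240,220:400]
cv2.imwrite("pics/c4.png",cv2.resize(a,None,fx=3,fy=3,interpolation=cv2.INTER_CUBIC))
E
```

```text
t: 3.05
ee_pos: [505.1, 186.6, 285.1]
eef_rot: [180.0, -0.0, 161.1]
ft_force: [-0.3, 0.9, -0.6]
width: -0.2
grip_force: 0.0
t: 3.47
ee_pos: [498.9, 167.4, 285.0]
eef_rot: [-180.0, -0.0, 161.1]
ft_force: [-0.7, -0.2, -0.2]
width: 0.0
grip_force: 0.0
t: 3.88
ee_pos: [492.5, 148.1, 285.0]
eef_rot: [180.0, 0.0, 161.1]
ft_force: [0.5, 0.2, 0.4]
width: -0.2
grip_force: 0.0
t: 4.3
ee_pos: [486.0, 129.1, 285.0]
eef_rot: [-180.0, 0.0, 161.1]
ft_force: [-1.0, -0.1, 0.7]
width: -0.1
grip_force: 0.0
4.3 [ -0.8  70.1 285. ] [14.9  6.2 -7.5 76.3 -0.  33.8] [-0.98560683 -0.08779179  0.70345299]
```

View pics/c4.png

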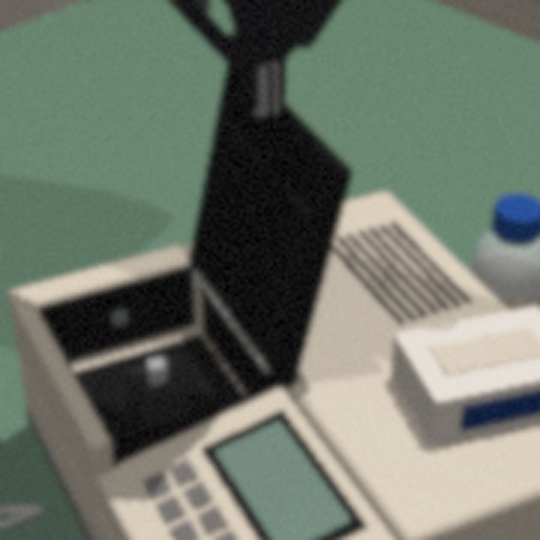

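Run:
```python
from h import *
v=np.load("v.npy"); s=ctrl.sense()
k=lambda P:((proj("scene",P)-[220,60])*3).round(0).tolist()
print("tcp",k([s["ee_pos"],s["ee_pos"]+[0,0,20]]))
for th in(1.85,1.8,1.7,1.6,1.5,1.4): print(th,k(w(v,[cov(th,174,86,0),cov(th,174,-86,0),cov(th,174,86,12),cov(th,174,-86,12)])))
```

```text
tcp [[261.0, 141.0], [261.0, 114.0]]
1.85 [[236.0, 51.0], [351.0, 164.0], [251.0, 52.0], [366.0, 164.0]]
1.8 [[225.0, 50.0], [339.0, 164.0], [240.0, 50.0], [355.0, 164.0]]
1.7 [[203.0, 51.0], [315.0, 166.0], [219.0, 49.0], [332.0, 164.0]]
1.6 [[181.0, 54.0], [290.0, 170.0], [196.0, 51.0], [307.0, 167.0]]
1.5 [[158.0, 59.0], [264.0, 178.0], [173.0, 54.0], [282.0, 172.0]]
1.4 [[135.0, 67.0], [238.0, 187.0], [150.0, 61.0], [256.0, 180.0]]
```

The cover (right lip corner (350,175)) hasn't visibly moved. I'll check the finger/lip region numerically.

Run:
```python
from h import *
a=cv2.imread("pics/c4.png",0)
a=cv2.resize(a,(180,180),interpolation=cv2.INTER_AREA)
for r in range(0,66,1): print(r+60,"".join(" .:-=+*#%@"[min(9,int(x)//14)] for x in a[r,55:125]))
```

```text
60 #+=-:.....::--+*%%#*-:...... .............:... .........:-+#%%%%%%%%%%
61 %*+-::.....:--+#%%%#+-.................. ...............:=*#%%%%%%%%%%
62 %%*+-:....:::-+#%%%%*=:... .... ............ ..........:-+#%%%%%%%%%%%
63 %%#*+-:.....:-+#%%%%#+-................................-+#%%%%%%%%%%%%
64 %%%#*+-.....:-+#%%%%#*-:.............................::=*#%%%%%%%%%%%%
65 %%%%%*=:.....:=*#%%%%*=:...... ......................:-+#%%%%%%%%%%%%%
66 %%%%%#*=-....:-=*#%%%#+-.............................-+*%%%%%%%%%%%%%%
67 %%%%%%#*=:....:-+*#%%#*-:...........................:=*#%%%%%%%%%%%%%%
68 %%%%%%%#*=::...:-+*%%%*=:..........................:-+#%%%%%%%%%%%%%%%
69 %%%%%%%%#+=-:....-+###*=:..........................-+#%%%%%%%%%%%%%%%%
70 %%%%%%%%%#*=-....:-+**+=:...........:............::=*%%%%%%%%%%%%%%%%%
71 %%%%%%%%%%#*=:....:-=+=-:......  ................:=+#%%%%%%%%%%%%%%%%%
72 %%%%%%%%%%%#*=:....::-::.......... .............:-+*%%%%%%%%%%%%%%%%%%
73 %%%%%%%%%%%%#+=:... .::.. .... ...... .........:-=*#%%%%%%%%%%%%%%%%%%
74 %%%%%%%%%%%%%#+-:..........................::::-=*#%%%%%%%%%%
[... 3109 characters left out ...]
..... .. ....::-+#%%%%%@%
117 %%@%%%%%%%%%%*=...... ....  .........     . .. .............:=*%%%%%%%
118 %%%%%@%%%%%%#*-...... ..... . ....  ..  .  .  ..   .... ....:=*%%%%%%@
119 %%%%%@@%%%%%#+-..... ......        .......   .... ..  . ....:=#%%%%%%%
120 %%%%%%%%%%%%#+:.....  .....  ...   ...  .. . .. .......... .-+#%%%%%%%
121 %%%%%%%@%%%%*=:.....    .....  ..  .......   ..  ...........-*#%%%@@%%
122 %%%%%%%%%%%%*-:..... .  .  ..    .  .  .... ..    ....  ...:=*%%%%@%%@
123 %%%%%%%%%%%%*-:....    . .. .... ...   ...........  ... ...:=#%%%%@@@@
124 @%%%%%%%%%%#+-..... .. .  ..    ..... . ....... ......... .-+#%@@@@@@@
125 %%%%@%%%%%%#+:. . .  ..   ... ..... . . .........  ..... .:=*@@@@@@@@@
```

Run:
```python
from h import *
print(proj("scene",[[507.4,249,284.3],[507.4,249,304.3],[486,129.1,285]])) 
a=cv2.cvtColor(cv2.imread("pics/c3.png"),cv2.COLOR_BGR2GRAY)[:,:400]
a=cv2.resize(a,(240,200),interpolation=cv2.INTER_AREA)
for r in range(20,52,1): print(r+40,"".join(" .:-=+*#%@"[min(9,int(x)//14)] for x in a[r,130:185]))
```

```text
[[353.61683094  91.06774981]
 [354.28300614  82.57716539]
 [307.22176671 106.87739717]]
60 %%%%%%%%%*+=-:.....................::----=+************
61 %%%%%%%%%%#+=-:...................:-=++++**************
62 %%%%%%%%%%%#*+-::................:-+*#######***********
63 %%%%%%%%%%%%#*+=::..............:-=*#%%%%######********
64 %%%%%%%%%%%%%#*+=-:..........::::=*#%%%%%%%%#####******
65 %%%%%%%%%%%%%%##*=-:......::::-:-+#%%%%%%%%%%%%####****
66 %%%%%%%%%%%%%%%%#*=-.....:::----=*#%%%%%%%%%%%%%%####**
67 %%%%%%%%%%%%%%%%%#+-:...:----====*#%%%%%%%%%%%%%%%%%###
68 %%%%%%%%%%%%%%%%%#*-:...:========*%%%%%%%%%%%%%%%%%%%%%
69 %%%%%%%%%%%%%%%%%#*-:..:-=+=====+*%%%%%%%%%%%%%%%%%%%%%
70 %%%%%%%%%%%%%%%%%#*-...:-=+=====+*%%%%%%%%%%%%%%%%%%%%%
71 %%%%%%%%%%%%%%%%%#*-...:-=+=====+#%%%%%%%%%%%%%%%%%%%%%
72 %%%%%%%%%%%%%%%%%#+-...:-=+=====+#%%%%%%%%%%%%%%%%%%%%%
73 %%%%%%%%%%%%%%%%%#+-...:-=+=====+#%%%%%%%%%%%%%%%%%%%%%
74 %%%%%%%%%%%%%%%%%#+-...:==+=====*#%%%%%%%%%%%%%%%%%%%%%
75 %%%%%%%%%%%%%%%%%#+-...:-++=====*#%%%%%%%%%%%%%%%%%%%%%
76 %%%%%%%%%%%%%%%%%#+-...:=++=====*#%%%%%%%%%%%%%%%%%%%%%
77 %%%%%%
[... 175 characters left out ...]
%%%%%%%%%%%%%%%#*+===++=+*#%%%%%%%%%%%%%%%%%%%%%%%%
81 %%%%%%%%%%%%%%%%%%%%#*+++++++*#%%%%%%%%%%%%%%%%%%%%%%%%
82 %%%%%%%%%%%%%%%%%%%%%##*****##%%%%%%%%%%%%%%%%%%%%%%%%%
83 %%%%%%%%%%%%%%%%%%%%%%%#####%%%%%%%%%%%%%%%%%%%%%%%%%%%
84 %%%%%%%%%%%%%%%%%%%%%%%%%%%%%%%%%%%%%%%%%%%%%%%%%%%%%%%
85 %%%%%%%%%%%%%%%%%%%%%%%%%%%%%%%%%%%%%%%%%%%%%%%%%%%%%%%
86 %%%%%%%%%%%%%%%%%%%%%%%%%%%%%%%%%%%%%%%%%%%%%%%%%%%%%%%
87 %%%%%%%%%%%%%%%%%%%%%%%%%%%%%%%%%%%%%%%%%%%%%%%%%%%%%%%
88 %%%%%%%%%%%%%%%%%%%%%%%%%%%%%%%%%%%%%%%%%%%%%%%%%%%%%%%
89 %%%%%%%%%%%%%%%%%%%%%%%%%%%%%%%%%%%%%%%%%%%%%%%%%%%%%%%
90 %%%%%%%%%%%%%%%%%%%%%%%%%%%%%%%%%%%%%%%%%%%%%%%%%%%%%%%
91 %%%%%%%%%%%%%%%%%%%%%%%%%%%%%%%%%%%%%%%%%%%%%%%%%%%%%%%
```

The fingertip shows about 19 mm higher than the nominal TCP (row 98 against 107, and the same offset in c3). So it slid over the lip without touching. I'll back off, lower 30 mm and push again.

```bash
python3 -m creep '[{"dx":0,"dy":0,"dz":-0.7,"ax":0,"ay":0,"az":0},{"dx":0,"dy":1,"dz":0,"ax":0,"ay":0,"az":0},{"dx":0,"dy":1,"dz":0,"ax":0,"ay":0,"az":0},{"dx":0,"dy":1,"dz":0,"ax":0,"ay":0,"az":0},{"dx":0,"dy":0.5,"dz":0,"ax":0,"ay":0,"az":0}]'
python3 -m creep '[{"dx":0,"dy":0,"dz":1,"ax":0,"ay":0,"az":0},{"dx":0,"dy":0,"dz":1,"ax":0,"ay":0,"az":0},{"dx":0,"dy":0,"dz":0.2,"ax":0,"ay":0,"az":0},{"dx":0,"dy":-0.5,"dz":0,"ax":0,"ay":0,"az":0},{"dx":0,"dy":-0.5,"dz":0,"ax":0,"ay":0,"az":0}]'
python3 -m creep '[{"dx":0,"dy":-0.2,"dz":0,"ax":0,"ay":0,"az":0},{"dx":0,"dy":-0.2,"dz":0,"ax":0,"ay":0,"az":0},{"dx":0,"dy":-0.2,"dz":0,"ax":0,"ay":0,"az":0},{"dx":0,"dy":-0.2,"dz":0,"ax":0,"ay":0,"az":0},{"dx":0,"dy":-0.2,"dz":0,"ax":0,"ay":0,"az":0}]'
python3 -m creep '[{"dx":0,"dy":-0.2,"dz":0,"ax":0,"ay":0,"az":0},{"dx":0,"dy":-0.2,"dz":0,"ax":0,"ay":0,"az":0},{"dx":0,"dy":-0.2,"dz":0,"ax":0,"ay":0,"az":0},{"dx":0,"dy":-0.2,"dz":0,"ax":0,"ay":0,"az":0},{"dx":0,"dy":-0.2,"dz":0,"ax":0,"ay":0,"az":0}]'
python3 - <<'E'
from h import *
s=ctrl.sense(); print(s["t"],loc(s["ee_pos"]),s["joint_pos"].round(1),s["ft_force"])
a=ctrl.read_camera("scene")[:,:,::-1]; cv2.imwrite("pics/d5.png",a)
a=cv2.cvtColor(a[70:130:2,270:350],cv2.COLOR_BGR2GRAY)
for r,l in enumerate(a): print(70+2*r,"".join(" .:-=+*#%@"[min(9,int(x)//14)] for x in l))
E
```

```text
t: 4.77
ee_pos: [509.4, 197.4, 298.9]
eef_rot: [180.0, 0.0, 161.2]
ft_force: [-0.4, -0.6, 0.6]
width: 0.2
grip_force: 0.0
t: 5.18
ee_pos: [502.0, 176.1, 255.4]
eef_rot: [-180.0, -0.0, 161.1]
ft_force: [-0.0, -0.0, -0.0]
width: -0.3
grip_force: 0.0
t: 5.6
ee_pos: [496.3, 157.9, 255.8]
eef_rot: [179.9, 0.1, 161.1]
ft_force: [-0.1, 1.2, 1.1]
width: 0.1
grip_force: 0.8
t: 6.02
ee_pos: [489.2, 138.6, 254.9]
eef_rot: [-180.0, -0.0, 161.1]
ft_force: [-0.2, 1.4, 1.6]
width: 0.1
grip_force: 0.5
6.0167 [  9.2  70.1 254.9] [ 15.8   7.2 -10.3  72.5  -0.   34.7] [-0.1823296   1.42311227  1.557735  ]
70 %%%%%%%%%%*=---==----:--+++-:.:..........................:..........:=*#%%%%%%%%
72 %%%%%%%%%#+=----:::-:--=+##*+::............... ....................-+#%%%%%%%%%%
74 %%%%%%%%%%#*=-::...::---=*%%#*=:....... ....................:...::-*#%%%%%%%%%%%
76 %@%%%%%%%%%%#+-::....::-+*%%%%*=:...............................:=*#%%%%@%%%%%%%
78 %%%%%%%%%%%%%%#=-:.....:+#%%%%%*-:..... ......................:-+#%%@%%%%%%%%%%@
80 %%@%%%%%%%%%%%*=:......::=*#%%%#+-...... ....................:-+#%%%%%%%%%%%%%%@
82
[... 1328 characters left out ...]
%%%%%%%%%%@%@%%@%%@@
114 %%%@%%%%@%%%%*-...    ....... .. . . . .. .....:::-+*#%%%@%@@%%%@%%%%%%@%@%@%@%@
116 @%@%%%%@%%%%%*-.. ...   . ....... .... ..... .....:--+#%%%%@%%%%@%%%%%%@%%%%@%@%
118 %@%%%@%@%@%%%*=.. . . . ... .. .....  ...  .... .....-+#%%@%%%%%%@@%%%%@%%@%%%%%
120 %@%%%%%%@@%%%*-. .. ... ..  .   ........ . .... .....:+#%%%%%@@%%@%@%%@@%@%%%%@%
122 %%@%@@%@%%%%%*-... ..   ......... . ... ... ....  ...-*#%%%%@%%%@%%%%@%%@@@@@@@@
124 %%%%%%@@%%%%%*-.. .  ....  .. ... .. ..   ... ... ...=*%%%@%%%%%@@%@@@@@@@@@@@@@
126 %%%@@%%%%%@%%*-...... ...   ... ....... .. .. .  ....=*%%%@@@@@@@@@@@@@@@@@@@@@@
128 %%%%%%%%@%@%#*-. ..     ... ..... .. ... ... .... ..:+#@@@@@@@@@@@@@@@@@@@@@@@@@
```

Contact now (about 1.4 N). The lip's right corner moved from col 337 to 324, so θ ≈ 1.64. I'll push on past balance.

```bash
python3 -m creep '[{"dx":0,"dy":-0.2,"dz":0,"ax":0,"ay":0,"az":0},{"dx":0,"dy":-0.2,"dz":0,"ax":0,"ay":0,"az":0},{"dx":0,"dy":-0.2,"dz":0,"ax":0,"ay":0,"az":0},{"dx":0,"dy":-0.2,"dz":0,"ax":0,"ay":0,"az":0},{"dx":0,"dy":-0.2,"dz":0,"ax":0,"ay":0,"az":0}]'
python3 -m creep '[{"dx":0,"dy":-0.2,"dz":0,"ax":0,"ay":0,"az":0},{"dx":0,"dy":-0.2,"dz":0,"ax":0,"ay":0,"az":0},{"dx":0,"dy":-0.2,"dz":0,"ax":0,"ay":0,"az":0}]'
python3 - <<'E'
from h import *
s=ctrl.sense(); print(s["t"],loc(s["ee_pos"]),s["joint_pos"].round(1),s["ft_force"])
a=ctrl.read_camera("scene")[:,:,::-1]; cv2.imwrite("pics/d6.png",a)
a=cv2.cvtColor(a[86:140:3,250:330],cv2.COLOR_BGR2GRAY)
for r,l in enumerate(a): print(86+3*r,"".join(" .:-=+*#%@"[min(9,int(x)//14)] for x in l))
E
```

```text
t: 6.48
ee_pos: [482.8, 119.7, 255.0]
eef_rot: [180.0, -0.0, 161.1]
ft_force: [-0.1, 0.8, 0.6]
width: -0.2
grip_force: 0.5
t: 6.73
ee_pos: [478.8, 108.3, 254.9]
eef_rot: [-180.0, -0.0, 161.1]
ft_force: [1.8, 0.0, -0.8]
width: 0.4
grip_force: 0.4
6.7333 [-22.9  70.2 254.9] [ 12.7   5.3 -12.4  72.3  -0.   31.6] [ 1.82573733  0.00707615 -0.7814771 ]
86 %%%%%%%%%%%%%%%%%%%*-..... ....-=*#%#*=:.............. ....... ..:=*#%%%%%%%%%%%
89 %%%%%%%%%%%%%%%%%%%#+-..::........:::::.... ...... .........  .:=*#%%%%%%%%%%%%%
92 %%%%%%%%%%%%%%%%%%%%*+:   .............. ... ....:......:=++***#%%%%%%%%%%%%%%%%
95 %%%%%%%%%%%%%%%%%%%%%*=.... ..  .....:.............:..:=#%%%%%%%%%%%%%%%%%%@@%%%
98 %%%%%%%%%%%%%%%%%%%%%#+-.  ......  ..-=+-:...:-==-===-=*%%%%%%%%%%%%%%%%%%%%%%%%
101 %%%%%%%%%%%%%%%%%@%%%%*=:. .  ..   . ..:...:.-=++==+=-=*%%%%%%%%%@%%%%%%%%%%%%%%
104 %%%%%%%%%%%%%%%%%%%%%%%*=.       .    . .. .:-=+=====-=*%%%%%%%@%%%%%%%%%%%%%@%%
107 %%%%%%%%%%%%%%%%%%%%%%%#+-. .  .   .  .......:-========#%%%%%%%@%%%%%%%%%%@%%%%%
110 %%%%%%%%%%%%%%%%%%@%%%%%*=:.. .  .   .........::---=+*#%%%%%%%%%%%%%%%%%%%@%%%%%
113 @%%%%%%@@%%%%%%%%%%%%%%%%*=..  .. .. .. . .......:-=*%%%%%%%%%%@%%%%%%@%%%%%%@%%
116 %@%%%%%%%%%%%%%%%%%%%%%%%#+-... ..  . ..      . .:::-=*%%%%%%@@%%%%%%%@%%%%%%%%%
119 %%%%%%%%@%%%%%%%%%%%%%%%%%*=:....  .....   .  .....::.:-*#%%%%%%%%@%%@%%%@%%%%%%
122 %%%%%%%%%%%%%%%%%%%%%%%@@%%*=.  ...  ....  . .  . ......:-+#%%%%%%%%%%%%%%%%%%%%
125 #########%%%%%%%%@%%%%%%%%%#+-...    ..  ....  ..  . ....:=#%%%%%%%%%%%%%%%@%%%%
128 #################%%%%%%@%%%%*=:.. ..  .  ....... ....... .-*%%%%%%%%%%@@@@@@@@@@
131 #######################%%%%%#*=... .   .. .... ... .  . ..:=#%@@@@@@@@@@@@@@@@@@
134 #########################%%%%#+:.. ..     .... .... ...  .:+@@@@@@@@@@@@@@@@@@@@
137 ####################%%%%%%%%%%*=:.. .      ..... .....  . .=%@@@@@@@@@@@@@@@@@@@
```

The lip corner is now at (306,121), so θ ≈ 1.41 and it falls by itself. I'll go up, over the front while tilting, and look at the state before inserting.

```bash
python3 -m creep '[{"dx":0,"dy":0.2,"dz":-1,"ax":0,"ay":0,"az":0},{"dx":0,"dy":0,"dz":-1,"ax":0,"ay":0,"az":0},{"dx":0,"dy":0,"dz":-1,"ax":0,"ay":0,"az":0},{"dx":0,"dy":0,"dz":-1,"ax":0,"ay":0,"az":0},{"dx":0,"dy":-1,"dz":0,"ax":-1,"ay":0,"az":0}]'
python3 -m creep '[{"dx":0,"dy":-1,"dz":-0.07,"ax":-1,"ay":0,"az":0},{"dx":0,"dy":-0.99,"dz":-0.14,"ax":-1,"ay":0,"az":0},{"dx":0,"dy":-0.98,"dz":-0.21,"ax":-1,"ay":0,"az":0},{"dx":0,"dy":-0.96,"dz":-0.28,"ax":-1,"ay":0,"az":0},{"dx":0,"dy":-0.94,"dz":-0.34,"ax":-1,"ay":0,"az":0}]'
python3 -m creep '[{"dx":0,"dy":-0.91,"dz":-0.41,"ax":-1,"ay":0,"az":0},{"dx":0,"dy":-0.88,"dz":-0.47,"ax":-1,"ay":0,"az":0},{"dx":0,"dy":-0.85,"dz":-0.53,"ax":-1,"ay":0,"az":0},{"dx":0,"dy":-0.81,"dz":-0.59,"ax":-1,"ay":0,"az":0},{"dx":0,"dy":-0.77,"dz":-0.64,"ax":-1,"ay":0,"az":0}]'
python3 - <<'E'
from h import *
s=ctrl.sense(); print(s["t"],loc(s["ee_pos"]),s["eef_rot"],s["joint_pos"].round(1),s["ft_force"])
a=ctrl.read_camera("scene")[:,:,::-1]
cv2.imwrite("pics/c7.png",cv2.resize(a[60:260,160:400],None,fx=2.5,fy=2.5,interpolation=cv2.INTER_CUBIC))
v=np.load("v.npy")
for th in(1.4,1.3,1.2,1.1,1.0,.9,.8): print(th,((proj("scene",w(v,[cov(th,174,86,0),cov(th,174,-86,0)]))-[160,60])*2.5).round(0).tolist())
E
```

```text
t: 7.2
ee_pos: [476.7, 97.5, 337.9]
eef_rot: [175.8, 0.2, 161.5]
ft_force: [0.4, -0.3, 0.3]
width: 0.3
grip_force: 0.0
t: 7.62
ee_pos: [441.0, -2.0, 335.8]
eef_rot: [155.8, 0.2, 161.1]
ft_force: [-0.2, -0.1, 0.2]
width: 0.1
grip_force: 0.0
t: 8.03
ee_pos: [408.6, -97.1, 335.7]
eef_rot: [135.9, 0.1, 161.0]
ft_force: [0.6, 0.1, -1.2]
width: 0.1
grip_force: 0.0
8.0333 [-239.9   70.9  335.7] [1.35856740e+02 1.36104588e-01 1.61043521e+02] [-45.1   8.7 -12.4  92.   38.7 -34.4] [ 0.5717903   0.14511401 -1.16073501]
1.4 [[262.0, 56.0], [349.0, 156.0]]
1.3 [[244.0, 64.0], [327.0, 166.0]]
1.2 [[225.0, 74.0], [307.0, 178.0]]
1.1 [[208.0, 86.0], [287.0, 191.0]]
1.0 [[192.0, 99.0], [268.0, 207.0]]
0.9 [[177.0, 113.0], [251.0, 223.0]]
0.8 [[164.0, 129.0], [235.0, 240.0]]
```

View pics/c7.png

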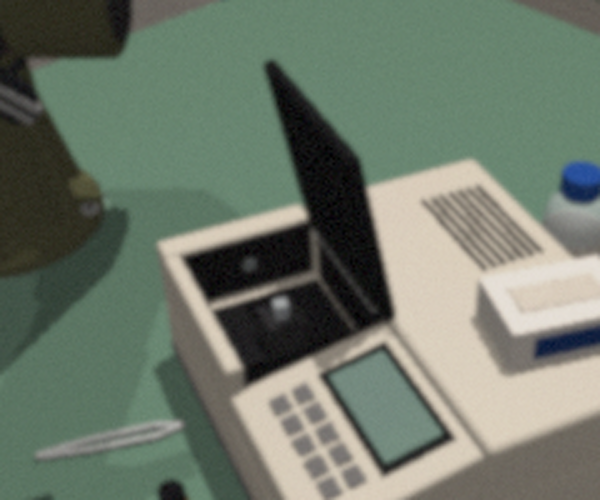

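The cover (lip (268,62)–(358,158)) is at θ ≈ 1.36 and creeping forward. The hand is clear in front at upper left. Now I slide the fingers in under it and wait for contact.

```bash
python3 -m creep '[{"dx":0,"dy":0.1,"dz":1,"ax":0,"ay":0,"az":0},{"dx":0,"dy":0.1,"dz":1,"ax":0,"ay":0,"az":0},{"dx":0,"dy":0.1,"dz":1,"ax":0,"ay":0,"az":0},{"dx":0,"dy":0.1,"dz":1,"ax":0,"ay":0,"az":0},{"dx":0,"dy":0.1,"dz":1,"ax":0,"ay":0,"az":0}]'
python3 -m creep '[{"dx":0,"dy":0.1,"dz":0.9,"ax":0,"ay":0,"az":0},{"dx":0,"dy":0.1,"dz":0.8,"ax":0,"ay":0,"az":0},{"dx":0,"dy":0.1,"dz":0.8,"ax":0,"ay":0,"az":0},{"dx":0,"dy":0,"dz":0.3,"ax":0,"ay":0,"az":0},{"dx":0,"dy":0,"dz":0,"ax":0,"ay":0,"az":0}]'
python3 -m creep '[{"dx":0,"dy":0,"dz":0,"ax":0,"ay":0,"az":0},{"dx":0,"dy":0,"dz":0,"ax":0,"ay":0,"az":0},{"dx":0,"dy":0,"dz":0,"ax":0,"ay":0,"az":0},{"dx":0,"dy":0,"dz":0,"ax":0,"ay":0,"az":0},{"dx":0,"dy":0,"dz":0,"ax":0,"ay":0,"az":0}]'
python3 - <<'E'
from h import *
s=ctrl.sense(); print(s["t"],loc(s["ee_pos"]),s["eef_rot"],s["ft_force"])
a=ctrl.read_camera("scene")[:,:,::-1]; cv2.imwrite("pics/d8.png",a)
a=cv2.cvtColor(a[76:170:3,210:320],cv2.COLOR_BGR2GRAY)
for r,l in enumerate(a): print(76+3*r,"".join(" .:-=+*#%@"[min(9,int(x)//14)] for x in l))
E
```

```text
t: 8.5
ee_pos: [433.8, -22.7, 269.3]
eef_rot: [136.0, -0.0, 161.1]
ft_force: [-0.7, -0.3, -0.4]
width: -0.0
grip_force: 0.0
t: 8.92
ee_pos: [447.0, 18.7, 233.2]
eef_rot: [136.0, -0.1, 161.2]
ft_force: [0.2, -0.3, -0.0]
width: -0.2
grip_force: 0.0
t: 9.33
ee_pos: [448.1, 17.1, 234.3]
eef_rot: [136.0, 0.0, 161.1]
ft_force: [-0.7, -0.8, -0.4]
width: 0.4
grip_force: 0.0
9.3333 [-119.1   70.1  234.3] [1.36010066e+02 2.73180655e-02 1.61062842e+02] [-0.74940518 -0.8263517  -0.36738549]
76 %%%%%%%%%%%%%%%%%%%%@%%%%%%%%%%%%@%%%@%%@%@%%%%@%%%%%%@%%@%%%%%%%@@%%%%@@%%%%%%@%%%%%%@@%%%@%%%%@%%%%%%%%@%@%%
79 %%%%%%%%%%%%%%%%%%%%%@%%%%%%%%%%%@@%@%%%%@%%%%%%%%%%%%%%@%%%%%%%%@%@%%%%%%@@@%%@@%%%%@@%%%%%@%%%%%%@%%%%%%@%%%
82 %%%%%%%%%%%%%%%%%%%%@%%%@%%%%%%%%%%%%%%%%%%%%%@%%@%%@%%%%@@%%%%%%%@@%@%%%%%%%@@@%%%%%%%%@@@%%%@%@%%%%@%%%%%@%@
85 %%%%%%@%%%@%%@%%%%%%%%%%%%%%@%%%%@%@%%%%@@%%@%%%%@%%%%%%@@@%%%%@%@@@%%%%@@%@@@@%@%@@@%%%%@%%@@%%@%@%@@@@%%%%@@
88 %%%%%%@%%%%%%%#*===+*#%%%@%%%%%%%%@%%@%@@%%%%%%#*+=+*#%%%%@%%%%@@%%@%%@%@%%%%%%@@@@%%@@@@%%@%@@%@%%%@@%%%@%%%%
91 ----=+*#%%%###**++==-=+*#%%%@%%%%%%%%@%%%%%
[... 2355 characters left out ...]
@@@@@@@@@@
154 +*######%####%#%%@@@@@@@@@@@@@@@@@@@@@@@@@@@@@@@@@@%#*+=-:::. ... ... ...-+++=:.. ......  . ..=%@@@@@@@@@@@@@@
157 *##%%%#####%@@@@@@@@@@@@@@@@@@@@@@@@@@@@%#*+=--:. . . .......  ........ .:=++=--:... ..  . .. .-#@@@@@@@@@@@@@
160 ########%###%@@@@@@@@@@@@@@@@%#*++=-:... .... .....  ....   ..... .  .. .:=+*=-::-:......  .. ..-*@@@@@@@@@@@@
163 %######%#%####%@@@@@@@@%=:......... ...... .. .:-==-:.      .. ......   .:=++=::..:-::.. .. ... .:*@@@@@@@@@@@
166 #%#%%#%###%####%@@@@@@@@@+-... .. .... . .  ..:-=+==-:.. ..... .. .......:=+*+-.. ..::-:. ....  ...+@@@@@@@@@@
169 ############%####%@@@@@@@@%=:... .......... ....::::..... ... ....::-==+**###+-.......:-::..........=%@@@@@@@@
```

The left lip corner is at (260,88), so θ ≈ 1.27. The fingertips are near (250,137), in front of and under the plate. I wait for it to come down on the fingers.

```bash
python3 -m creep '[{"dx":0,"dy":0,"dz":0,"ax":0,"ay":0,"az":0},{"dx":0,"dy":0,"dz":0,"ax":0,"ay":0,"az":0},{"dx":0,"dy":0,"dz":0,"ax":0,"ay":0,"az":0},{"dx":0,"dy":0,"dz":0,"ax":0,"ay":0,"az":0},{"dx":0,"dy":0,"dz":0,"ax":0,"ay":0,"az":0}]' | grep -E "^t|ft_"
python3 -m creep '[{"dx":0,"dy":0,"dz":0,"ax":0,"ay":0,"az":0},{"dx":0,"dy":0,"dz":0,"ax":0,"ay":0,"az":0},{"dx":0,"dy":0,"dz":0,"ax":0,"ay":0,"az":0},{"dx":0,"dy":0,"dz":0,"ax":0,"ay":0,"az":0},{"dx":0,"dy":0,"dz":0,"ax":0,"ay":0,"az":0}]' | grep -E "^t|ft_"
python3 -m creep '[{"dx":0,"dy":0,"dz":0,"ax":0,"ay":0,"az":0},{"dx":0,"dy":0,"dz":0,"ax":0,"ay":0,"az":0},{"dx":0,"dy":0,"dz":0,"ax":0,"ay":0,"az":0},{"dx":0,"dy":0,"dz":0,"ax":0,"ay":0,"az":0},{"dx":0,"dy":0,"dz":0,"ax":0,"ay":0,"az":0}]' | grep -E "^t|ft_"
python3 -m creep '[{"dx":0,"dy":0,"dz":0,"ax":0,"ay":0,"az":0},{"dx":0,"dy":0,"dz":0,"ax":0,"ay":0,"az":0},{"dx":0,"dy":0,"dz":0,"ax":0,"ay":0,"az":0},{"dx":0,"dy":0,"dz":0,"ax":0,"ay":0,"az":0},{"dx":0,"dy":0,"dz":0,"ax":0,"ay":0,"az":0}]' | grep -E "^t|ft_"
python3 - <<'E'
from h import *
s=ctrl.sense(); print(s["t"],loc(s["ee_pos"]),s["ft_force"])
a=ctrl.read_camera("scene")[:,:,::-1]; cv2.imwrite("pics/d9.png",a)
a=cv2.cvtColor(a[85:160:3,210:300],cv2.COLOR_BGR2GRAY)
for r,l in enumerate(a): print(85+3*r,"".join(" .:-=+*#%@"[min(9,int(x)//14)] for x in l))
E
```

```text
t: 9.8
ft_force: [-0.4, -0.9, 1.0]
t: 10.22
ft_force: [-0.0, -0.1, 0.6]
t: 10.63
ft_force: [0.1, 0.5, 0.2]
t: 11.05
ft_force: [-0.0, -1.5, -0.5]
11.05 [-118.7   70.5  234. ] [-0.02482276 -1.53022814 -0.47890756]
85 %%%@%%@%%%%%%%%%%%%%%%%%%%%@%%%%%%%%%%%@%%@%%%%%%%%%%%%%@%%%@@%%%@%%%@%%%@%%%%%%@%%%%%%%%%
88 %%%%%%%@%%%%%%%*+==+*#%%@%%%%%%%@%%%%%%%%%@@%%%%%%%%%@%@%%%@@%%%%%@%%@%%%%%%%%%%%%%%%%%%%@
91 ----=+*#%%%###**++====+*#%%%%%%%%%%%%@%%%%%%%%%%%%%%%@%%%@%%%%%%%%%%@%%%%%%@%@%%%%%%@%@%%%
94 ::::::--======--::::.:::=*%%%%%%%%@%%%@%%%%%%@%%%%@@%%%%%@@@@@%%%%@%@%%@@@%%%%@%%%%%%%@@%@
97 ...:.:...::-----:-:.....:=*%%%%@%%%%%%@%%%%%%%%%%%%%%%@%%%%%%%%%%%@@@%%@%%%%%@%%%%%%%%%%%@
100 ..........-=##*===--:....:+#%@%@%%%%%%%@%%@%@@%%%@%@%%%%%%@%%@%%%%%%@%%%%%%%%@%@@%%%@@@@%@
103 :..........-+#%%##+-.....:-+#%%%%%%%%%%%%@@%%%@%@%%%@%@%@%@@@%%%%%%@%%%%%%%%%@@%%%%@@%%%%%
106 .::........:-*#%@%#+-:....:-+#%%@%%@@%%%@@@%%@@%%%%%%%@%%%%@%%%%%@%%@@%%@@%@%%%@@@@%@@%%@@
109 .:::.:......:-*#%@%#=::......-+*#%%%%%%%@%%@@@@%@@%%%%@%%%%%@@%@%%@%%%@%%@%@%%@%%%%%%@@@%%
112 .. ..........:-*#%%%*=:.......::=+
[... 781 characters left out ...]
..::...::::=+*%%%%%%%%%@@@@@@@@@@@@
139 .. ........:-+*#########**+=----=+++++*####+-:..::-=**+=::....:..:..::=+#%@@@@@@@@@@@@@@@@
142 -==++++****########%###################%#####+-::..:-+**+=:.:.:.:::....::=#@@@@@@@@@@@@@@@
145 +*####%################%####%#%###########%####*=-::::-=++=-::..:..:.:...:.-+%@@@@@@@@@@@@
148 +*########%###%####%%###%##%%####%##%%%@@@@@@@@@@@#=::...::--:.::....:.::....:=#@@@@@@@@@@
151 +*############%######%##%%%%@@@@@@@@@@@@@@@@@@@@@@@@%=:. .  .......:...........:-*@@@@@@@@
154 +*#########%##%%%@@@@@@@@@@@@@@@@@@@@@@@@@@@@@@@@@@%*+-. . .. ..................::-+%@@@@@
157 *##%######%%@@@@@@@@@@@@@@@@@@@@@@@@@@@@%#*+=--::....................:..:...:......:-+%@@@
```

```bash
python3 -m creep '[{"dx":0,"dy":0,"dz":0,"ax":0,"ay":0,"az":0},{"dx":0,"dy":0,"dz":0,"ax":0,"ay":0,"az":0},{"dx":0,"dy":0,"dz":0,"ax":0,"ay":0,"az":0},{"dx":0,"dy":0,"dz":0,"ax":0,"ay":0,"az":0},{"dx":0,"dy":0,"dz":0,"ax":0,"ay":0,"az":0}]' | grep -E "^t|ft_"
python3 - <<'E'
from h import *
a=ctrl.read_camera("scene")[:,:,::-1]; cv2.imwrite("pics/d10.png",a)
b=cv2.imread("pics/d9.png"); print(cv2.absdiff(a,b)[80:180,200:330].astype(float).mean(), cv2.absdiff(a,b)[300:,:].astype(float).mean())
cv2.imwrite("pics/c10.png",cv2.resize(a[70:250,180:380],None,fx=3.2,fy=3.2,interpolation=cv2.INTER_CUBIC))
E
```

```text
t: 11.52
ft_force: [-0.1, -1.3, -0.4]
2.4457692307692307 1.8437604166666666
```

View pics/c10.png

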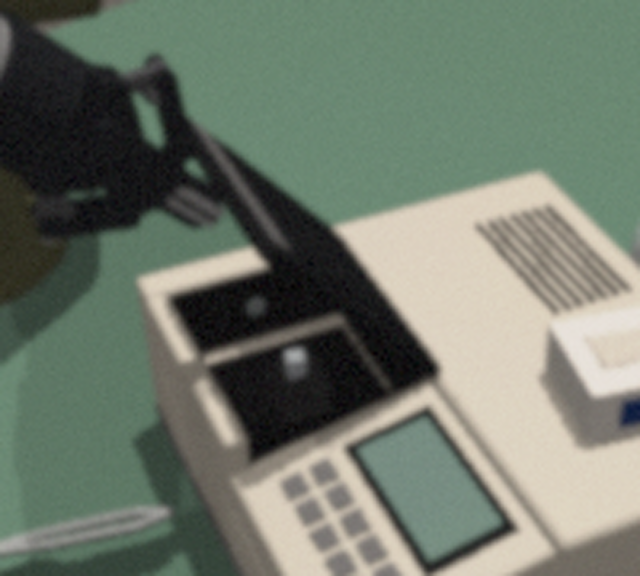

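The cover (lip edge about (195,128)–(285,246)) is steady and resting at θ ≈ 0.9 on the fingers below it. I'll flatten the hand by 20° so the linkage stays clear and the finger backs face up, then ride down. First a table of the ride.

```bash
python3 -m creep '[{"dx":0,"dy":0,"dz":0,"ax":-0.6,"ay":0,"az":0},{"dx":0,"dy":0,"dz":0,"ax":-0.6,"ay":0,"az":0},{"dx":0,"dy":0,"dz":0,"ax":-0.6,"ay":0,"az":0},{"dx":0,"dy":0,"dz":0,"ax":-0.6,"ay":0,"az":0},{"dx":0,"dy":0,"dz":0,"ax":-0.6,"ay":0,"az":0}]'
python3 -m creep '[{"dx":0,"dy":0,"dz":0,"ax":-0.5,"ay":0,"az":0},{"dx":0,"dy":0,"dz":0,"ax":-0.5,"ay":0,"az":0},{"dx":0,"dy":0,"dz":0,"ax":-0.5,"ay":0,"az":0},{"dx":0,"dy":0,"dz":0,"ax":-0.5,"ay":0,"az":0},{"dx":0,"dy":0,"dz":0,"ax":0,"ay":0,"az":0}]'
python3 - <<'E'
from h import *
s=ctrl.sense(); p=loc(s["ee_pos"]); print(s["t"],p,s["eef_rot"],s["joint_pos"].round(1),s["ft_force"])
a=np.radians(180-s["eef_rot"][0]); n=np.array([np.cos(a),np.sin(a)]); n1=np.array([np.cos(a),np.sin(a)]); d=np.array([np.sin(a),-np.cos(a)])
P=p[[0,2]]
for th in [.75,.65,.55,.45,.35,.25,.15,.05,0,-.05]:
    L=150+7*(.85-th)/.85
    Q=np.array([-28-L*np.cos(th),141+L*np.sin(th)])-14.5*n1+19*d; D=Q-P; P=Q
    print(th,Q.round(0),"dy,dz per row of 5:",(D@n1/100).round(3),(D@d/100).round(3))
im=ctrl.read_camera("scene")[:,:,::-1];cv2.imwrite("pics/d11.png",im)
im=cv2.cvtColor(im[85:160:3,200:290],cv2.COLOR_BGR2GRAY)
for r,l in enumerate(im): print(85+3*r,"".join(" .:-=+*#%@"[min(9,int(x)//14)] for x in l))
E
```

```text
t: 11.98
ee_pos: [448.1, 17.6, 234.3]
eef_rot: [123.9, 0.1, 161.1]
ft_force: [-0.7, -0.6, -0.8]
width: -0.0
grip_force: 0.3
t: 12.4
ee_pos: [447.5, 17.5, 232.9]
eef_rot: [115.9, -0.2, 161.1]
ft_force: [-0.2, -0.4, -1.0]
width: 0.0
grip_force: 0.6
12.4 [-118.9   70.8  232.9] [115.88772948  -0.19828369 161.05603942] [-39.4  19.6 -28.9  77.4  57.4 -40.4] [-0.24661698 -0.37994484 -0.98910006]
0.75 [-128.  222.] dy,dz per row of 5: -0.132 -0.033
0.65 [-138.  211.] dy,dz per row of 5: -0.145 -0.045
0.55 [-147.  199.] dy,dz per row of 5: -0.149 -0.031
0.45 [-155.  186.] dy,dz per row of 5: -0.152 -0.016
0.35 [-162.  173.] dy,dz per row of 5: -0.154 -0.0
0.25 [-167.  158.] dy,dz per row of 5: -0.154 0.015
0.15 [-171.  143.] dy,dz per row of 5: -0.152 0.031
0.05 [-174.  127.] dy,dz per row of 5: -0.149 0.046
0 [-174.  120.] dy,dz per row of 5: -0.073 0.029
-0.05 [-174.  112.] dy,dz per row of 5: -0.072 0.032
85 %%%%%%%%%%%%%%%%%%%%%%%%%%%%%%%%%%%%%%@%@%%%%%%%@%%%%%%%%%%%%%%%%%%%%@@@%%%%%%%%%@%%%%%%%@
88 %%%%%%%%@%%%%%%%%%%@%%%%%%%%@%%%%%%%%%@@%%%%%%%%%%%%%%%%%%%%%%%%%%%%%@@%%@@@@%%%%%%%%@%%%%
[... 1482 characters left out ...]
=-::...:.:..:...::-=*#%%%%@%%@@%@@%
139 .... .......................:-=++******###*++=-.::::-+***=-:..:..:....:.:::.:-=+*#%@@@@@@@
142 ...........................:=++=+=======-=-==+++-:::::=+***=-:....:.:........:::::-*@@@@@@
145 ......................:::-=====-=--=--===+***####+=::.::=+***+-::.......:..:..:..:::.-+%@@
148 . ..... ..... ... ...-=*#######%##############%%%%%*+-:.::=+***+-::::..........:.:...:::+%
151 :..................::=*#############%%%@@@@@@@@@@@@@@@*-::::-==++=-::...:::.:..::.::.....:
154 ::....:.....:::--=+**###%%%@@@@@@@@@@@@@@@@@@@@@@@@@@@@#=::.....::.:::....:.........::::.:
157 ........:-==+*#######%%@@@@@@@@@@@@@@@@@@@@@@@@@@%#*++=-...  ....  ............:.........:
```

The linkage is now clear of the lip and the cover rests on the finger backs near (245,142). Start the ride.

```bash
python3 -m creep '[{"dx":0,"dy":-0.13,"dz":-0.03,"ax":0,"ay":0,"az":0},{"dx":0,"dy":-0.13,"dz":-0.03,"ax":0,"ay":0,"az":0},{"dx":0,"dy":-0.13,"dz":-0.03,"ax":0,"ay":0,"az":0},{"dx":0,"dy":-0.13,"dz":-0.03,"ax":0,"ay":0,"az":0},{"dx":0,"dy":-0.13,"dz":-0.03,"ax":0,"ay":0,"az":0}]' | grep -E "^t|ft_|grip"
python3 -m creep '[{"dx":0,"dy":-0.15,"dz":-0.04,"ax":0,"ay":0,"az":0},{"dx":0,"dy":-0.15,"dz":-0.04,"ax":0,"ay":0,"az":0},{"dx":0,"dy":-0.15,"dz":-0.04,"ax":0,"ay":0,"az":0},{"dx":0,"dy":-0.15,"dz":-0.04,"ax":0,"ay":0,"az":0},{"dx":0,"dy":-0.15,"dz":-0.04,"ax":0,"ay":0,"az":0}]' | grep -E "^t|ft_|grip"
python3 -m creep '[{"dx":0,"dy":-0.15,"dz":-0.03,"ax":0,"ay":0,"az":0},{"dx":0,"dy":-0.15,"dz":-0.03,"ax":0,"ay":0,"az":0},{"dx":0,"dy":-0.15,"dz":-0.03,"ax":0,"ay":0,"az":0},{"dx":0,"dy":-0.15,"dz":-0.03,"ax":0,"ay":0,"az":0},{"dx":0,"dy":-0.15,"dz":-0.03,"ax":0,"ay":0,"az":0}]' | grep -E "^t|ft_|grip"
python3 -m creep '[{"dx":0,"dy":-0.15,"dz":-0.02,"ax":0,"ay":0,"az":0},{"dx":0,"dy":-0.15,"dz":-0.02,"ax":0,"ay":0,"az":0},{"dx":0,"dy":-0.15,"dz":-0.02,"ax":0,"ay":0,"az":0},{"dx":0,"dy":-0.15,"dz":-0.02,"ax":0,"ay":0,"az":0},{"dx":0,"dy":-0.15,"dz":-0.02,"ax":0,"ay":0,"az":0}]' | grep -E "^t|ft_|grip"
python3 - <<'E'
from h import *
s=ctrl.sense(); p=loc(s["ee_pos"]); print(s["t"],p,s["eef_rot"],s["ft_force"])
v=np.load("v.npy")
print(proj("scene",w(v,[cov(.45,172,86,6),cov(.45,172,-86,6),cov(.45,172,0,0)])).round())
im=ctrl.read_camera("scene")[:,:,::-1];cv2.imwrite("pics/d12.png",im)
im=cv2.cvtColor(im[110:195:3,190:280],cv2.COLOR_BGR2GRAY)
for r,l in enumerate(im): print(110+3*r,"".join(" .:-=+*#%@"[min(9,int(x)//14)] for x in l))
E
```

```text
t: 12.87
ft_force: [-0.3, -1.6, 0.2]
grip_force: 0.3
t: 13.28
ft_force: [0.1, -0.7, -1.2]
grip_force: 0.3
t: 13.7
ft_force: [0.9, 1.0, -0.7]
grip_force: 0.4
t: 14.12
ft_force: [-0.1, -0.2, -0.5]
grip_force: 0.4
14.1167 [-155.    70.6  186.9] [1.15999606e+02 5.74431520e-03 1.61102338e+02] [-0.11016871 -0.20364745 -0.54995436]
[[214. 133.]
 [240. 180.]
 [225. 157.]]
110 %%%%%%%%%@@%%%%%%%%%%%%%%%@%%%%%%%%%%%%%%%%%%%%%%@%%%%%%%@%%%%@%@@@%@@@%%%@%%@@%%@%@%%%%%%
113 @%%@%%%%%%%%%%@@@%%%%%%%%%%%@%@%@%%%@%%%@%%%%%%%%%@@%%%%%%%%%%%%%%@%@@%%@%@%%%%@%@%@@%%%%@
116 %@%@@%%%%%%%%%%@%%%%%%%%%%%%@%%@%%%@@%%@%@@%%@%%%%%@@@%%@%%%@@@%%%%%%%@@%%@%@%@@%%%%%@%@%@
119 %%%%%%%@%@@%%%@%%@%%%%@@%%@@%%@@%%%@%%%%@%%%@@@@%%%%%%%%%@@%@%%@%%%%%%%@%%%%@%%%%%%@%@%@%%
122 %%%@@%@%%%@%%@%%%%%%%%%%@%%@%%@@%%%%%%%@@@%%@@@%%@@@@%@%%@@%%%%%%%%@@@@@@%@%@%%%@@%@@%@@@@
125 +#%%%%%%@@%@@%%%%%%%%%@@@%%%%@@@@%@@@%%%%%%@@%@@@%%%@%@@@@@@%%@%%@@%%@%%@%%@%%%@%%@%@@%%%@
128 -==+++*#%%%%%%%@%%%%%%%%%@@%%%%%@%%@@%@%%%%%@%%%@%@%@%@@%%%%%%@%@%@%@@%%@%%%%%%@@%%%@%%@%@
131 ====++++=*#%%@%@%@%%@@@%%%%%##%%%%%%%%%@%%@%%%%%%%%@%%%@%%@%%%@%
[... 1321 characters left out ...]
*###*+-:.:.....:::...:.::.:::::::::
176 ..:.........::-=+*###%###########%########%####*+-:.:::::::::::...:.::::.:..::.:.::...:...
179 ......::-=+*#%%%%###%####%%#%###########*##%%%###*=::......:. ...........:..:.:::.:..:::.:
182 ::-=*##%%%%%@%%%%%%%##%#######%#%##################*++==--: .   ..... ...... .............
185 +*#%%@@@%@%%%@%@@%%%%###%%############################*=:. .. ... ...  ......:-=+++++=:...
188 *#%%%%%%%%%%%%%%%%%%%##################################*+-: . . ... ........:.::-=---::...
191 ####################%###%#########################%%#####*=-:.  ..... ......::......:.....
194 ############%%%###%#################################%%%###**=:........ .......:.........:.
```

The lip corners (217,133) and (246,179) match θ ≈ 0.45, with the fingertip under the lip at (230,163). I continue down, slower toward the end.

```bash
python3 -m creep '[{"dx":0,"dy":-0.15,"dz":0,"ax":0,"ay":0,"az":0},{"dx":0,"dy":-0.15,"dz":0,"ax":0,"ay":0,"az":0},{"dx":0,"dy":-0.15,"dz":0,"ax":0,"ay":0,"az":0},{"dx":0,"dy":-0.15,"dz":0,"ax":0,"ay":0,"az":0},{"dx":0,"dy":-0.15,"dz":0,"ax":0,"ay":0,"az":0}]' | grep -E "^t|ft_|grip"
python3 -m creep '[{"dx":0,"dy":-0.15,"dz":0.01,"ax":0,"ay":0,"az":0},{"dx":0,"dy":-0.15,"dz":0.01,"ax":0,"ay":0,"az":0},{"dx":0,"dy":-0.15,"dz":0.02,"ax":0,"ay":0,"az":0},{"dx":0,"dy":-0.15,"dz":0.02,"ax":0,"ay":0,"az":0},{"dx":0,"dy":-0.15,"dz":0.02,"ax":0,"ay":0,"az":0}]' | grep -E "^t|ft_|grip"
python3 -m creep '[{"dx":0,"dy":-0.1,"dz":0.02,"ax":0,"ay":0,"az":0},{"dx":0,"dy":-0.1,"dz":0.02,"ax":0,"ay":0,"az":0},{"dx":0,"dy":-0.1,"dz":0.02,"ax":0,"ay":0,"az":0},{"dx":0,"dy":-0.1,"dz":0.02,"ax":0,"ay":0,"az":0},{"dx":0,"dy":-0.1,"dz":0.02,"ax":0,"ay":0,"az":0}]' | grep -E "^t|ft_|grip"
python3 - <<'E'
from h import *
s=ctrl.sense(); p=loc(s["ee_pos"]); print(s["t"],p,s["eef_rot"],s["joint_pos"].round(1),s["ft_force"])
v=np.load("v.npy")
for th in(.2,.1,0):print(proj("scene",w(v,[cov(th,172,86,6),cov(th,172,-86,6)])).round().tolist())
im=ctrl.read_camera("scene")[:,:,::-1];cv2.imwrite("pics/d13.png",im)
im=cv2.cvtColor(im[135:222:3,190:280],cv2.COLOR_BGR2GRAY)
for r,l in enumerate(im): print(135+3*r,"".join(" .:-=+*#%@"[min(9,int(x)//14)] for x in l))
E
```

```text
t: 14.58
ft_force: [-0.4, -0.1, -1.4]
grip_force: 0.4
t: 15.0
ft_force: [1.7, 0.6, -0.9]
grip_force: 0.4
t: 15.42
ft_force: [0.4, -0.0, -2.3]
grip_force: 0.5
15.4167 [-169.2   70.6  149.5] [1.16001117e+02 5.26955431e-03 1.61104818e+02] [-45.2  29.6 -28.4  74.1  53.7 -48.4] [ 0.38793647 -0.04487698 -2.27384641]
[[210.0, 150.0], [235.0, 198.0]]
[[210.0, 157.0], [235.0, 205.0]]
[[211.0, 163.0], [235.0, 212.0]]
135 +++++++++*#%%%%%%%%%%%%%%%%%%%%%%%%%%%%%%%%%%%%%%%%%@%%@@%%@%%%@@%@%%@%@@@%@@@@%@@%%@@%@@%
138 =======++++######%######%###############%#####%%#%#%%%%@@%@@@@@%%@%@@%%@%@@%%%@%@@@@@@%@@@
141 ---========*%%############%#%#%#%#####%##%#%###%######%%%@%%@%@%@%@%%%%%@%%%@%@%%%%%%%@@@@
144 --=++++++=-=+++=+++++*######%%%###################################***+*++++++======--==---
147 --------::-=========+*********+++=======----:::::::::::::::::::::::::::::.::::::::::::::::
150 =+===--::--=========+++-::-+**###*=:::....::.:.:::..:.::::.::.::::::::::::::::::::::::::::
153 ::.::::::--========++**=-::-=*####*+-:.:.:..:.:::..:::::.:::.::::::::::::::::::::..:::::::
156 ::......:.::-=====+*
[... 1365 characters left out ...]
**#*#**=-:. ...... .......:.:.:....
201 #####%###%######%##%####%#%%##########**++**###################*=:.  . .... ..............
204 %####%#######%#####%%%%###%%#%###***++=====+*######*############*+-.... ..  ...  ... ..:--
207 %#%%###%%%##%######%#####%%####*+===========+*####################*=:.. ...... .::-=+*#%@@
210 ###%####%#########%#############*+============+**#################*+:......:-=+*#%%@@@@@@@
213 ####%###%##%###%###%#####%#######*+============+***#####*##########+---=+*#%%@@@@@@@@@@@@@
216 %##%#%###########%#######*++++==================++*###################%@@@@@@@@@@@@@@@@@@@
219 #####%##%######%#####*+===========================+**###########%@@@@@@@@@@@@@@@@@@@@@@@@@
```

θ ≈ 0.2, still riding. The last stretch is slow.

```bash
python3 -m creep '[{"dx":0,"dy":-0.1,"dz":0.03,"ax":0,"ay":0,"az":0},{"dx":0,"dy":-0.1,"dz":0.03,"ax":0,"ay":0,"az":0},{"dx":0,"dy":-0.1,"dz":0.03,"ax":0,"ay":0,"az":0},{"dx":0,"dy":-0.1,"dz":0.03,"ax":0,"ay":0,"az":0},{"dx":0,"dy":-0.1,"dz":0.03,"ax":0,"ay":0,"az":0}]' | grep -E "^t|ft_|grip"
python3 -m creep '[{"dx":0,"dy":-0.1,"dz":0.03,"ax":0,"ay":0,"az":0},{"dx":0,"dy":-0.1,"dz":0.03,"ax":0,"ay":0,"az":0},{"dx":0,"dy":-0.1,"dz":0.03,"ax":0,"ay":0,"az":0},{"dx":0,"dy":-0.1,"dz":0.03,"ax":0,"ay":0,"az":0},{"dx":0,"dy":-0.1,"dz":0.03,"ax":0,"ay":0,"az":0}]' | grep -E "^t|ft_|grip"
python3 -m creep '[{"dx":0,"dy":-0.06,"dz":0.01,"ax":0,"ay":0,"az":0},{"dx":0,"dy":-0.06,"dz":0.01,"ax":0,"ay":0,"az":0},{"dx":0,"dy":-0.06,"dz":0.01,"ax":0,"ay":0,"az":0},{"dx":0,"dy":-0.06,"dz":0.01,"ax":0,"ay":0,"az":0},{"dx":0,"dy":-0.06,"dz":0.01,"ax":0,"ay":0,"az":0}]' | grep -E "^t|ft_|grip"
python3 -m creep '[{"dx":0,"dy":-0.06,"dz":0.01,"ax":0,"ay":0,"az":0},{"dx":0,"dy":-0.06,"dz":0.01,"ax":0,"ay":0,"az":0},{"dx":0,"dy":-0.06,"dz":0.01,"ax":0,"ay":0,"az":0},{"dx":0,"dy":-0.06,"dz":0.01,"ax":0,"ay":0,"az":0},{"dx":0,"dy":-0.06,"dz":0.01,"ax":0,"ay":0,"az":0}]' | grep -E "^t|ft_|grip"
python3 - <<'E'
from h import *
s=ctrl.sense(); p=loc(s["ee_pos"]); print(s["t"],p,s["eef_rot"],s["ft_force"])
im=ctrl.read_camera("scene")[:,:,::-1];cv2.imwrite("pics/d14.png",im)
im=cv2.cvtColor(im[145:238:3,190:280],cv2.COLOR_BGR2GRAY)
for r,l in enumerate(im): print(145+3*r,"".join(" .:-=+*#%@"[min(9,int(x)//14)] for x in l))
E
```

```text
t: 15.88
ft_force: [0.2, -0.8, -1.1]
grip_force: 0.7
t: 16.3
ft_force: [0.6, -0.4, -0.8]
grip_force: 0.5
t: 16.72
ft_force: [-1.1, 0.7, -1.9]
grip_force: 0.5
t: 17.13
ft_force: [-0.3, -0.2, -1.0]
grip_force: 0.4
17.1333 [-176.    70.6  117.3] [1.15999330e+02 3.34458011e-03 1.61104248e+02] [-0.32699789 -0.15355275 -1.0264935 ]
145 --==++++=---========+#########%###%####%#%%%%###%######%%%%%@@%%%@%@@@@@@@@@@@@@@@@%#*+=--
148 -------::--=========+*##%#%###%###%%%#####%%###%%%%##%%%%@@@@@@@@@@@@@@@%#*+=-:::::::::::.
151 ------:---==========+*##%#%#%##%##%#####%#%##%%%%@@@@@@@@@@@@%#*==--::::.::::::::.::::::::
154 -------============+*##%%#########%%%%@@@@@@@@@@@%#**+=--::::::::::::::::::.::::::::::::::
157 -----=============+*#%####%#####%%@@@%##*+=--:::.....::::::::::.:.::::::::::::::::::::::::
160 ---=============++*####***++++++=-::::.:..::.......:::::::::::::::::::::::::::::::::::::::
163 +++===++++=====+*#####+-::=*####*+=:::....::.:::::::.:::::::::::::::::::::::::::::.:::.:::
166 ----:---======+*##%####+-:-=*#####*+-::..:.......:.::.:::::::::::.::::.:::::..:::.::::::.:
169 :.:: ..:
[... 1472 characters left out ...]
############*++*#%@@@@@@@@@@@@@@@@@
217 ##%######%###%%###%%##*++========================+*######*#######%@@@@@@@@@@@@@@@@@@@@@@@%
220 %%#%#######%%#########*+===========================+*#########%@@@@@@@@@@@@@@@@@@%%%@@@@@@
223 %##%%##%######%%####%##*+===========================+*##*######%@@@@@@@@@@@@@@@@%%%%%@@@@@
226 #%##%#%##%#####%%#%##%###*============================+*########%@@@@@@@@@@@@@@@@@@@@@@@@@
229 %####%#%###%######%#%%%%%%%##**************++==========+*#########%@@@@@@@@@@@@@@@@@@%%%%@
232 ###%#%%%%%%%%@@@@@@@@@@@@%%#**+++*******+++==============+**#######%@@@@@@@@@@@@@@@@@@%%@@
235 %@@@@@@@@@@@%%%%%@@@@@@@@@@%%#***+++======================+**########%@@@@@@@@@@@@@@@@@@@@
```

Nearly shut: lip corners about (213,162) and (241,206). I continue slowly and check when the lip stops.

```bash
cat > lip.py <<'E'
from h import *
# shift of the lip's right half against d14
s=ctrl.sense(); print(s["t"],loc(s["ee_pos"]),s["ft_force"].round(1))
im=ctrl.read_camera("scene")[:,:,::-1]; import sys; cv2.imwrite(sys.argv[1],im)
g=lambda x:cv2.cvtColor(x,cv2.COLOR_BGR2GRAY)
r=cv2.matchTemplate(g(im)[180:225,218:258],g(cv2.imread(sys.argv[2]))[188:210,226:246],cv2.TM_CCOEFF_NORMED)
m=cv2.minMaxLoc(r); x,y=m[3]; f=r[y-1:y+2,x]; print("shift",x-8,round(y-8+(f[0]-f[2])/2/(f[0]+f[2]-2*f[1]),2),round(m[1],3))
E
python3 lip.py pics/e0.png pics/d14.png
python3 -m creep '[{"dx":0,"dy":-0.06,"dz":0.02,"ax":0,"ay":0,"az":0},{"dx":0,"dy":-0.06,"dz":0.02,"ax":0,"ay":0,"az":0},{"dx":0,"dy":-0.06,"dz":0.02,"ax":0,"ay":0,"az":0},{"dx":0,"dy":-0.06,"dz":0.02,"ax":0,"ay":0,"az":0}]' | grep -E "ft_|grip"
python3 lip.py pics/e1.png pics/d14.png
python3 -m creep '[{"dx":0,"dy":-0.06,"dz":0.02,"ax":0,"ay":0,"az":0},{"dx":0,"dy":-0.06,"dz":0.02,"ax":0,"ay":0,"az":0},{"dx":0,"dy":-0.06,"dz":0.02,"ax":0,"ay":0,"az":0},{"dx":0,"dy":-0.06,"dz":0.02,"ax":0,"ay":0,"az":0}]' | grep -E "ft_|grip"
python3 lip.py pics/e2.png pics/d14.png
```

```text
17.1833 [-176.    70.7  117.2] [ 0.4  0.1 -1.3]
shift 0 -0.03 0.995
ft_force: [0.4, 0.4, -0.1]
grip_force: 0.0
17.5667 [-176.6   70.6  112.3] [ 0.4  0.4 -0.1]
shift 0 -0.04 0.995
ft_force: [-0.2, 0.2, 0.1]
grip_force: 0.0
17.95 [-177.3   70.6  107.2] [-0.2  0.2  0.1]
shift 0 -0.02 0.994
```

Finger contact force has dropped to zero and the lip no longer moves as the hand lowers, so it's shut. Withdraw forward, then up.

```bash
python3 -m creep '[{"dx":0,"dy":-0.22,"dz":-0.45,"ax":0,"ay":0,"az":0},{"dx":0,"dy":-0.44,"dz":-0.9,"ax":0,"ay":0,"az":0},{"dx":0,"dy":-0.44,"dz":-0.9,"ax":0,"ay":0,"az":0},{"dx":0,"dy":-0.44,"dz":-0.9,"ax":0,"ay":0,"az":0},{"dx":0,"dy":-0.44,"dz":-0.9,"ax":0,"ay":0,"az":0}]' | grep -E "ft_|ee_pos"
python3 -m creep '[{"dx":0,"dy":0.45,"dz":-0.9,"ax":0,"ay":0,"az":0},{"dx":0,"dy":0.45,"dz":-0.9,"ax":0,"ay":0,"az":0},{"dx":0,"dy":0.45,"dz":-0.9,"ax":0,"ay":0,"az":0},{"dx":0,"dy":0.45,"dz":-0.9,"ax":0,"ay":0,"az":0},{"dx":0,"dy":0,"dz":0,"ax":0,"ay":0,"az":0}]' | grep -E "ft_|ee_pos"
python3 -m creep '[{"dx":0,"dy":0,"dz":0,"ax":0,"ay":0,"az":0},{"dx":0,"dy":0,"dz":0,"ax":0,"ay":0,"az":0},{"dx":0,"dy":0,"dz":0,"ax":0,"ay":0,"az":0},{"dx":0,"dy":0,"dz":0,"ax":0,"ay":0,"az":0},{"dx":0,"dy":0,"dz":0,"ax":0,"ay":0,"az":0}]' | grep -E "ft_|ee_pos"
python3 lip.py pics/e3.png pics/d14.png
python3 - <<'E'
import cv2
a=cv2.imread("pics/e3.png")[80:320,150:450];cv2.imwrite("pics/fin.png",cv2.resize(a,None,fx=2.5,fy=2.5,interpolation=cv2.INTER_CUBIC))
E
```

```text
ee_pos: [399.1, -124.5, 107.4]
ft_force: [-0.1, -0.4, 0.2]
ee_pos: [384.1, -172.5, 173.1]
ft_force: [0.4, 0.4, -0.5]
ee_pos: [383.7, -168.7, 170.8]
ft_force: [1.2, 0.8, -0.9]
19.25 [-315.8   71.5  170.8] [ 1.2  0.8 -0.9]
shift 0 -0.12 0.992
```

View pics/fin.png

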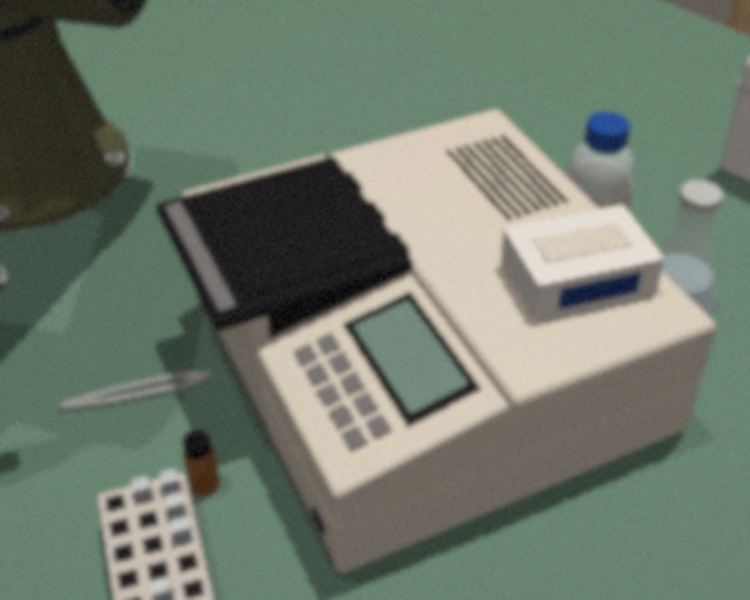

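The cover lies flat and shut (lip corners (162,205) and (218,325)). The vial, tweezers, rack, carton, bottle and flask stand undisturbed, and the hand is clear of the view.

```bash
python3 -c "
from workcell import ctrl
print(ctrl.hand_in())"
```

```text
the job is handed in; nothing more can be done
None
```

The cover is shut: nudged past its balance point, caught from below at about 0.9 rad, and ridden down slowly without a bang; the hand is clear, everything visible in the last picture stands where it was, and the job was handed in at about 19 s.

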